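# Unload the bonding jig

### The arm

A 7-joint arm with a two-finger parallel gripper is mounted at the origin on the work surface; the furniture and walls round the work are solid. World frame = base frame: x ahead of the robot, y to its left, z up, the work surface at z = 0. Lengths are in m, angles in rad, forces in N, time in s.
With the tool pointing down it reaches from about 0.375 to 0.925 m from the base axis. Payload 3.1 kg.
Tool frame: the origin (TCP) lies midway between the tips of the shut fingers; the grasp point (between the pads) lies 19 mm behind it (hold_point_z is the distance from the TCP to the grasp point, in m); z points along the fingers, y is the line along which they close (so a half turn about z gives the same grasp; the last joint's range is limited). The gripper opens to 85 mm and grips with 20 to 120 N. Pads are 22 mm wide; open, the fingers measure 114 mm over their backs; the gripper's body (76 mm by 85 mm) begins 54 mm behind the grasp point. The pads swing forward as they close: fully open they stand 13 mm farther back than shut.
Start: joints at [1.132, 0.383, 0.044, 1.598, -0.018, 1.161, -0.05], TCP at [0.217, -0.613, 0.231] pointing down, gripper open.
Joint ranges: [-2.61, 2.61], [-0.41, 2.15], [-1.48, 1.57], [0, 2.5], [-1.57, 4.71], [0.05, 1.97], [-2.85, 2.85]. Speed limits (rad/s): [2.79, 2.79, 3.14, 3.14, 3.14, 3.14, 3.14].

### API

Orientations are given as a 3x3 rotation matrix whose columns are the frame's x, y, z axes.
In Python, from station import * gives the robot as it stands. Calls block until the motion is done:
- move_ptp(position, orientation): joint-space move of the TCP to a pose.
- movel(position, velocity=0.15, orientation=None): straight line of the TCP; orientation=None keeps the orientation; velocity is the mean speed in m/s.
- move_j(angles): joint-space move.
- move_gripper(opening, newtons=None): finger opening in m; newtons is the grip in N (None keeps the last); returns when the fingers have stopped.
- wait(seconds).
- solve_ik(position, orientation): joint angles nearest the present ones, or None.
- snapshot(name): name is "scene" or "top"; returns a dict with "color" (400x640x3 uint8, blue, green, red), "z_map" (400x640 float32, m along the optical axis (not along the pixel's ray), 0 where there is no reading), "K" (3x3 intrinsics, pixels), "R" (3x3) and "t" (3): a world point X has camera coordinates R X + t. Camera axes: x right, y down, z forward; pixel columns grow to the right and rows downward; lengths in m; the calibration is good to about 2 mm. A picture is of the moment at which its call begins.
A pose or a line that the arm cannot do raises Unreachable and nothing moves.
- finish_job(): hands the job in; it is judged then, once.
Trained networks look in the newest picture that a camera, given by its name, has taken for a name from the list of things; names that differ only in an ending like _2 or _b are one class to them, and where a whole thing is asked for, a point or a joint stands for the part that bears it (a point fixed in the world has none). Each returns a list of dicts, best first, with "confidence" (0 to 1); they miss things now and then, are a little off and sometimes report something else, mostly with a low value. They report only what shows in the picture. A call takes as long as a camera call. They do not tell look-alikes from the thing itself.
- find_in(camera, target): "location" ([x, y, z] in m, in the coordinates of the camera as it stood for that picture, good to about 4 mm: the middle of the surface that is visible of it).
- trace(camera, target): "region" (400x640 bool, what is visible of it).
- landmark_of(camera, target): "location" ([x, y, z] in m, in the coordinates of the camera as it stood for that picture, good to about 4 mm: a listed point, or the origin of a listed thing).
Readings, each from a call of its own:
- read_clock(): time.
- read_q(): joint angles.
- read_dq(): joint speeds.
- read_tau(): joint torques, N m.
- read_tool_pos(): TCP position.
- read_eef_rot(): TCP orientation.
- read_wrist_force(): force on the tool from outside, world axes, zero at the start.
- read_wrist_torque(): the same for the moment, N m.
- read_width(): finger opening in m.
- read_grip_force(): force on a finger pad.
Only numpy, scipy, OpenCV 4.12 (cv2) and the standard library are available. Lean on these libraries where they do the work, as an engineer would, in place of code of your own. Each camera call takes 0.05 s, during which the arm holds its last target. There are 200 camera calls.

### The job

The glue under the module's shield lid has cured, so unload the bonding jig from the top down, putting each part away before you take the next: the small weight into the wooden seat with the small recess, the large weight into the seat with the large recess, the pressure bar across both saddles of its rest (centred, lying along the rest), and last the module flat into the pocket of its black tray. Keep every part upright and set it down rather than dropping it.

Things in the scene. Friction and masses are not known exactly. Their poses are not given: they have to be found in the camera images.
- weight_small_center (a point): Small plain steel cylinder weight, diameter 36 mm, 26 mm tall, about 0.19 kg; top of the stack on the jig. Point: its centre, 13 mm above its underside; z up along its axis.
- weight_large_center (a point): Large plain steel cylinder weight, diameter 56 mm, 24 mm tall, about 0.42 kg; stands on the pressure bar, under the small weight. Point: its centre, 12 mm above its underside; z up along its axis.
- bar_center (a point): Aluminium pressure bar 40 (x) x 144 (y) x 16 (z) mm, about 0.24 kg; lies across the module, under the weights. Two 8 mm holes, 62 mm either side of its middle along y, sit over the jig's guide pins. Grip it at the middle across its 40 mm width once the weights are off. Point: its centre, 8 mm above its underside.
- module_center (a point): Radio module, about 0.12 kg: aluminium carrier 84 (x) x 36 (y) x 10 mm with green board, steel lid 44 x 36 mm over the middle (18 mm tall there) and brass connectors at both ends (106 mm over them). In the jig under the bar. Grip across the 36 mm width at the middle. Point: its centre on plan, 9 mm above its underside, 9 mm below the lid's top.
- seat_small_in (a point): Wooden block (fixed), 90 x 90 x 16 mm, with a round recess of 50 mm diameter and 8 mm depth: seat of the small weight. Point: centre of the recess floor, 8 mm above the bench, 8 mm below the block's top; z up.
- seat_large_in (a point): Wooden block (fixed), 90 x 90 x 16 mm, with a round recess of 70 mm diameter and 8 mm depth: seat of the large weight. Point: centre of the recess floor, 8 mm above the bench, 8 mm below the block's top; z up.
- bar_rest_top (a point): Grey plastic rest (fixed) for the bar, 70 (x) x 104 (y) mm: two saddles 40 mm either side of its middle along y, each 54 mm wide (x) between upturned ears 10 mm high; open between the saddles for the fingers. Point: middle of the rest at saddle height, 24 mm above the bench. The bar lies along the rest's y and overhangs both ends by 20 mm.
- tray_in (a point): Black tray (fixed) for the module: pocket 118 mm (x) by 50 mm (y) with walls 8 mm high above its floor; the long walls are open for 68 mm in the middle as finger notches. Point: centre of the pocket floor, 4 mm above the bench; the module lies along the tray's x, either way round.
- jig: Bonding jig (fixed): dark steel base 110 (x) x 150 (y) mm, top 20 mm above the bench. Two 5 mm guide pins at y = +-62 mm, tops 60.5 mm above the bench. Four brass stops, 6 mm high, at x = +-33, y = +-23.5 mm, hold the module with 1.5 mm play. Undersides above the bench: module 20, bar 38, large weight 54, small 78 mm. Origin: centre of underside. Bar lies along jig y, module along jig x.
Mind the look-alikes: they are no part of the job. Leave any blue look-alike of the part that bears module_center alone.

How it is judged:
By the outcome, as a careful person would: the job done as asked, in the order asked, and still so for the second after the job is handed in, with the robot touching nothing.
It also fails if it takes over 115 s, if anything falls off the work surface, if the arm or the gripper's body presses on something with over 40 N, if the wrist force passes 120 N, or if a joint passes its speed limit or range.

## Working session

There is one attempt and no reset: what is moved stays moved. The work goes in short steps, each a Python script; the robot and the scene stay as the last script left them, time stands still between calls to the robot, and variables do not carry over. Pictures are saved under pics/ and viewed, at most 14 in all, crops included, and the job is handed in when it is done.

```bash
mkdir -p pics; ls; cat > h.py <<'E'
from station import *
import numpy as np, cv2
def w(s,p): return s["R"].T@(np.array(p)-s["t"])
def cloud(s):
    z=s["z_map"];v,u=np.mgrid[0:400,0:640];K=s["K"]
    c=np.stack([(u-K[0,2])/K[0,0]*z,(v-K[1,2])/K[1,1]*z,z],-1)
    return (c-s["t"])@s["R"]
E
python3 - <<'E'
from h import *
for n in ("scene","top"):
    s=snapshot(n); cv2.imwrite(f"pics/{n}0.png",s["color"]); np.savez(f"{n}0.npz",**s)
    print(n,s["R"].round(3).tolist(),s["t"].round(3),s["K"][0])
    for k in "weight_small_center weight_large_center bar_center module_center seat_small_in seat_large_in bar_rest_top tray_in jig".split():
        print(k,[(w(s,d["location"]).round(3).tolist(),round(d["confidence"],2)) for d in landmark_of(n,k)])
print(read_clock(),read_tool_pos(),read_eef_rot().round(3).tolist())
E
```

```text
pics
scene [[0.751, -0.661, -0.002], [-0.272, -0.306, -0.912], [0.602, 0.685, -0.409]] [-0.346  0.207  0.884] [393.9469024   0.        315.4777889]
weight_small_center [([0.566, -0.313, 0.086], 0.71)]
weight_large_center [([0.569, -0.317, 0.066], 0.66)]
bar_center [([0.569, -0.317, 0.037], 0.62)]
module_center [([0.322, 0.116, 0.009], 0.7), ([0.569, -0.32, 0.027], 0.57)]
seat_small_in [([0.562, 0.338, 0.006], 0.69)]
seat_large_in [([0.466, 0.111, 0.003], 0.81)]
bar_rest_top [([0.652, -0.005, 0.024], 0.64)]
tray_in [([0.472, -0.118, 0.001], 0.79)]
jig [([0.569, -0.318, -0.003], 0.83)]
top [[0.007, -1.0, -0.01], [-0.996, -0.006, -0.091], [0.091, 0.011, -0.996]] [0.003 0.509 1.114] [383.17405408   0.         317.7085425 ]
weight_small_center [([0.568, -0.319, 0.093], 0.54)]
weight_large_center [([0.571, -0.322, 0.068], 0.71)]
bar_center [([0.572, -0.323, 0.046], 0.65)]
module_center [([0.328, 0.111, 0.007], 0.88), ([0.57, -0.321, 0.028], 0.61)]
seat_small_in [([0.564, 0.333, 0.009], 0.56)]
seat_large_in [([0.473, 0.112, 0.006], 0.61)]
bar_rest_top [([0.659, -0.009, 0.02], 0.88)]
tray_in [([0.47, -0.121, 0.001], 0.94), ([0.565, 0.333, 0.009], 0.53), ([0.573, -0.322, 0.002], 0.33)]
jig [([0.573, -0.322, 0.001], 0.75)]
1.0 [ 0.21731775 -0.61261466  0.23130944] [[0.942, 0.334, 0.0], [0.334, -0.942, -0.0], [0.0, 0.0, -1.0]]
```

View pics/top0.png

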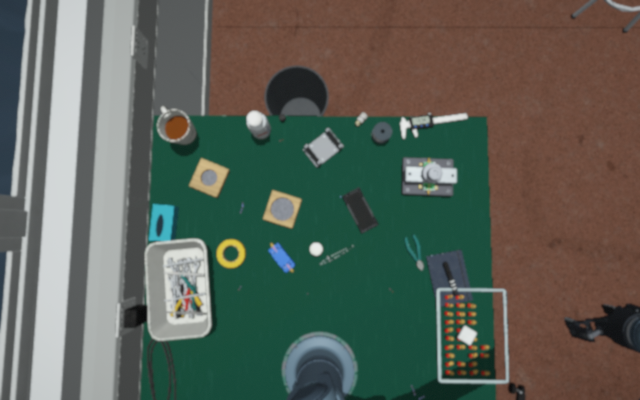

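View pics/scene0.png

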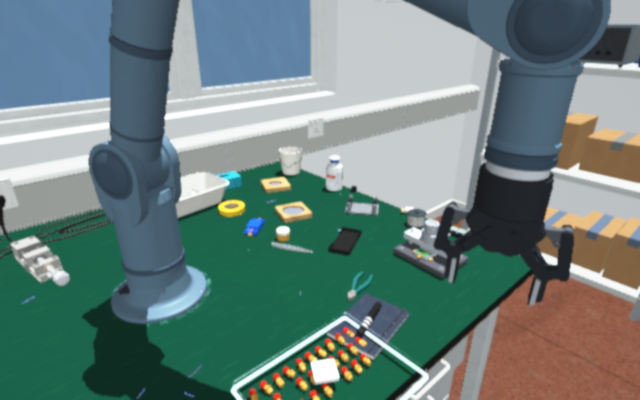

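The top view shows the jig stack at (430,176), the bar lying along image x. The small seat is at (209,177), the large seat at (282,208), the rotated rest at (323,147), the black tray at (360,210), and the blue look-alike at (281,258), which stays put. Next I need yaw angles and refined positions.

```bash
python3 - <<'E'
from h import *
import numpy as np
big=[]
for n in ("top","scene"):
    s=snapshot(n); P=cloud(s)
    for k in "weight_small_center weight_large_center bar_center module_center seat_small_in seat_large_in bar_rest_top tray_in jig".split():
        for d in trace(n,k)[:2]:
            m=d["region"]&(s["z_map"]>0)
            if m.sum()<8: continue
            q=P[m]; c,sz,a=cv2.minAreaRect((q[:,:2]*1000).astype(np.float32))
            print(n,k,round(d["confidence"],2),m.sum(),"rect",np.round(c,1),np.round(sz,1),round(a,1),"z%",np.percentile(q[:,2]*1000,[5,25,50,75,95]).round(1))
s=dict(np.load("top0.npz"));c=s["color"]
a=cv2.resize(c[120:225,190:300],None,fx=3.6,fy=3.6,interpolation=3);b=cv2.resize(c[120:225,300:470],None,fx=3.6,fy=3.6,interpolation=3)
cv2.imwrite("pics/crop.png",np.vstack([cv2.resize(c[120:230,190:350],(800,550))]))
cv2.imwrite("pics/crop2.png",np.vstack([cv2.resize(c[110:220,330:490],(800,550))]))
E
```

```text
top weight_small_center 0.54 181 rect [ 565.8 -319.5] [42.6 36.9] 58.4 z% [ 76.1  96.1 102.5 104.2 105.9]
top weight_large_center 0.52 107 rect [ 577.2 -307.3] [31.5 54. ] 71.7 z% [66.8 74.7 77.2 78.6 81.1]
top bar_center 0.61 447 rect [ 571.3 -327. ] [ 48.6 158.3] 2.6 z% [44.  52.1 53.5 55.1 57.4]
top module_center 0.83 411 rect [326.3 114. ] [99.  41.9] 42.4 z% [-0.8  9.6 13.2 16.9 19.6]
top module_center 0.63 139 rect [ 573.2 -319.9] [34.8 96.8] 89.0 z% [25.1 28.7 31.4 33.1 35.4]
top seat_small_in 0.68 931 rect [565.9 340.6] [100.4  90.7] 68.6 z% [ 3.7 10.4 14.1 16.  18.4]
top seat_large_in 0.7 948 rect [473. 116.] [97.3 93.7] 72.5 z% [ 3.   7.9 11.5 15.3 18.2]
top bar_rest_top 0.69 781 rect [660.4  -7.3] [ 72.7 103.7] 38.0 z% [ 2.3  4.9  6.7 18.2 29. ]
top jig 0.82 934 rect [ 571.6 -320.4] [150.3 110.4] 88.2 z% [15.8 18.3 19.9 21.5 24.7]
scene weight_small_center 0.56 186 rect [ 561.3 -317.2] [33.2 31.6] 83.5 z% [ 78.6  86.4  94.2 100.2 102.1]
scene weight_small_center 0.35 872 rect [ 389.6 -393.3] [498.1 182.3] 23.2 z% [ 4.8 13.3 16.5 17.5 19.1]
scene weight_large_center 0.49 149 rect [ 379.1 -434.7] [453.9  35.4] 34.2 z% [54.  60.3 67.2 73.9 76. ]
scene bar_center 0.91 364 rect [ 445. -397.] [607.7  98.2] 39.1 z% [36.2 40.7 46.4 50.6 52.6]
scene module_center 0.72 150 rect [ 535.7 -323.1] [34.2 41.4] 20.7 z% [21.  25.5 28.3 29.6 33.2]
scene module_center 0.59 266 rect [324.9 124.3] [119.3  52.1] 38.7 z% [-2.2  4.6  9.5 14.5 16.1]
scene seat_small_in 0.85 360 rect [573.1 357.3] [149.4 102.6] 67.9 z% [-3.   4.5 10.  12.1 13.8]
scene seat_large_in 0.78 526 rect [471.  128.9] [132.7  90.3] 73.1 z% [-2.1  4.6  7.8 12.3 13.9]
scene bar_rest_top 0.89 453 rect [662.2   2.3] [103.7 110. ] 37.8 z% [-4.   0.9  2.8  5.9 24.5]
scene tray_in 0.68 616 rect [ 473.4 -111.2] [153.8  66.2] 28.0 z% [-2.3  0.8  2.   3.4  8.7]
scene jig 0.6 965 rect [ 393.6 -389.1] [508.8 186.9] 23.2 z% [-2.3 11.7 16.5 17.6 21.2]
```

View pics/crop2.png

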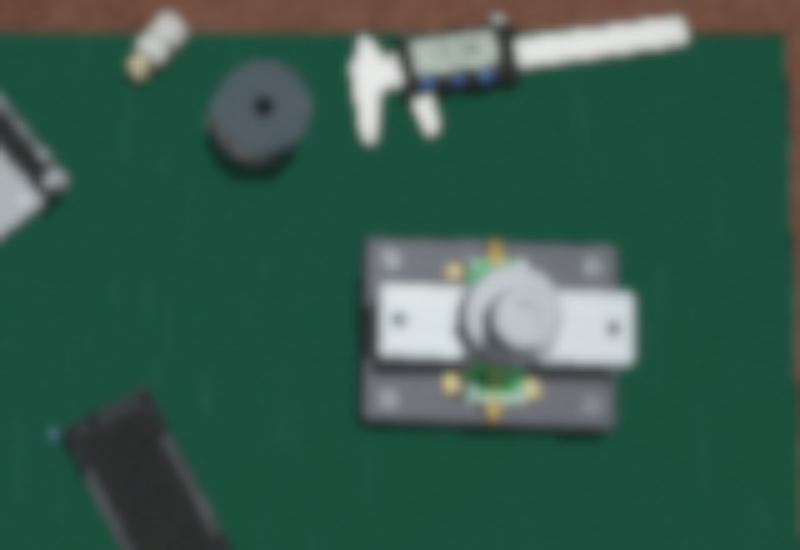

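View pics/crop.png

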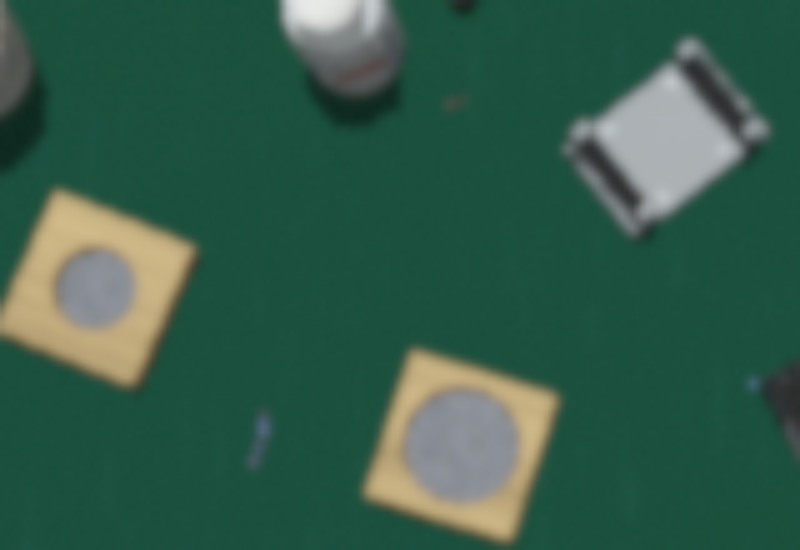

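The crops show the jig with the bar tilted about 2° and both recesses clear. The rest's saddles run diagonally and the tray is rotated. Next I refine the recess, tray and weight centres from both views.

```bash
cat >> h.py <<'E'
def onplane(s,uv,z):
    d=np.c_[(np.array(uv,float)-[s["K"][0,2],s["K"][1,2]])/[s["K"][0,0],s["K"][1,1]],np.ones(len(uv))]@s["R"]
    o=-s["R"].T@s["t"]; return (o+d*((z-o[2])/d[:,2])[:,None])[:,:2]
def pix(m): v,u=np.nonzero(m); return np.c_[u,v]
E
python3 - <<'E'
from h import *
for n in ("top","scene"):
    s=snapshot(n); P=cloud(s); hsv=cv2.cvtColor(s["color"],cv2.COLOR_BGR2HSV)
    def near(c,r): return np.hypot(P[...,0]-c[0],P[...,1]-c[1])<r
    for k,c in (("small",(.564,.336)),("large",(.471,.113))):
        m=near(c,.042)&(hsv[...,1]<70)
        q=onplane(s,pix(m),.008)*1000; print(n,"seat",k,q.mean(0).round(1),(q.max(0)-q.min(0)).round(1),m.sum())
    m=near((.471,-.12),.085)&(hsv[...,2]<60)&(hsv[...,1]<120)
    m=cv2.morphologyEx(m.astype(np.uint8),cv2.MORPH_OPEN,np.ones((3,3)))
    print(n,"tray",[np.round(x,1) for x in cv2.minAreaRect((onplane(s,pix(m),.008)*1000).astype(np.float32))],m.sum())
    m=near((.57,-.32),.05)&(P[...,2]>.095)
    print(n,"wsmall",(P[m].mean(0)*1000).round(1),m.sum())
    m=near((.657,-.007),.07)&(P[...,2]>.004)
    print(n,"rest",[np.round(x,1) for x in cv2.minAreaRect((P[m][:,:2]*1000).astype(np.float32))],m.sum())
    m=near((.57,-.32),.085)&(abs(P[...,2]-.054)<.006)&(hsv[...,1]<60)&(hsv[...,2]>150)
    print(n,"bar",[np.round(x,1) for x in cv2.minAreaRect((onplane(s,pix(m),.054)*1000).astype(np.float32))],m.sum())
E
```

```text
top seat small [564.6 336.2] [46. 49.] 221
top seat large [471.1 113. ] [69.2 72.2] 450
top tray [array([ 470.4, -119. ]), array([117.1,  58.1]), np.float64(27.9)] 613
top wsmall [ 567.8 -316.2  103.1] 138
top rest [array([661.6,  -8.7]), array([123. , 121.5]), np.float64(53.1)] 681
top bar [array([ 571.1, -320.2]), array([141.6,  40.8]), np.float64(88.4)] 421
scene seat small [562.4 341.2] [42.3 43.7] 41
scene seat large [469.5 118. ] [67.4 66.2] 151
scene tray [array([ 461.9, -122.6]), array([136.1,  59. ]), np.float64(27.4)] 517
scene wsmall [ 561.7 -317.3   99.9] 100
scene rest [array([654.9,  -8.8]), array([74.4, 95.3]), np.float64(39.0)] 148
scene bar [array([ 560.5, -311. ]), array([121.5,  41.8]), np.float64(86.2)] 147
```

```bash
cat >> h.py <<'E'
def down(yaw):
    c,s=np.cos(yaw),np.sin(yaw); return np.array([[c,s,0],[s,-c,0],[0,0,-1.]])
def best(xy,z,close):   # closing axis angle (world) -> orientation, half turn with the smaller joint travel
    q=read_q(); c=[]
    for k in (0,np.pi):
        R=down(close+np.pi/2+k); j=solve_ik([*xy,z],R)
        if j is not None: c.append((np.abs(np.array(j)-q).max(),k,R))
    return min(c,key=lambda a:a[:2])[2]
def go(xy,z,close):
    R=best(xy,z,close); move_ptp([*xy,z],R)
def guarded(z,stop,step=.001,dF=3.0):   # lower from z in steps until the bench pushes back or stop is reached
    p=read_tool_pos(); movel([p[0],p[1],z],.1); wait(.2); f0=read_wrist_force()[2]
    while z>stop:
        z-=step; movel([p[0],p[1],z],.03); f=read_wrist_force()[2]-f0
        if f>dF: break
    print("set at",round(z,4),"dF",round(f,2))
def st(t): print(t,"t",round(read_clock(),1),"pos",read_tool_pos().round(4),"w",round(read_width(),4),"F",read_wrist_force().round(1),"grip",round(read_grip_force(),1))
E
python3 - <<'E'
from h import *
xy=[.5675,-.3175]; a=np.radians(-1.7)
move_gripper(.06)
go(xy,.22,a); st("above")
movel([*xy,.089],.12); st("at")
move_gripper(.0,50); st("gripped")
movel([*xy,.2],.15); wait(.2); st("lifted")
s=snapshot("scene"); cv2.imwrite("pics/l1.png",s["color"][150:330,330:600].repeat(2,0).repeat(2,1))
E
```

```text
above t 4.2 pos [ 0.5658 -0.3206  0.2199] w 0.0599 F [-0.3 -0.3  0.3] grip 0.0
at t 5.4 pos [ 0.5684 -0.3179  0.0902] w 0.0602 F [ 0.4 -0.5 -0.5] grip 0.0
gripped t 5.8 pos [ 0.5684 -0.318   0.0905] w 0.0336 F [-0.5  0.6  5.7] grip 50.1
lifted t 6.8 pos [ 0.5666 -0.3171  0.1983] w 0.0333 F [ 0.1  0.5 -1.9] grip 49.8
```

View pics/l1.png

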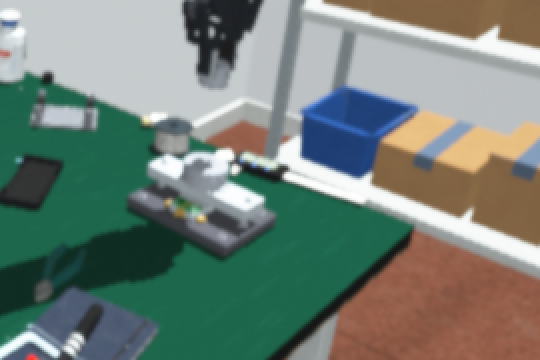

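The small weight hangs upright in the gripper at (215,70), and the large weight is still on the bar at (207,175). Next I place the small one.

```bash
python3 - <<'E'
from h import *
xy=[.564,.337]
p=read_tool_pos(); R=read_eef_rot()
go(xy,.2,np.radians(20)); wait(.3); st("over"); 
p=read_tool_pos(); xy=np.array(xy)+(np.array(xy)-p[:2]); print(xy)
movel([*xy,.05],.15); movel([*xy,.028],.06)
guarded(.026,.015); st("down")
move_gripper(.058); st("open")
p=read_tool_pos(); movel([p[0],p[1],.15],.15)
go([.50,.1],.25,np.radians(-1.7))
s=snapshot("top"); cv2.imwrite("pics/p1.png",cv2.resize(s["color"][130:230,170:320],(600,400)))
m=landmark_of("top","weight_small_center"); print([(w(s,d["location"]).round(3),d["confidence"]) for d in m])
P=cloud(s);m=(np.hypot(P[...,0]-.564,P[...,1]-.337)<.045)&(P[...,2]>.026);print(P[m].mean(0),m.sum())
E
```

```text
over t 9.5 pos [0.5643 0.3365 0.2   ] w 0.0333 F [ 0.6  1.2 -2.9] grip 49.8
[0.5636908  0.33748232]
set at 0.019 dF 8.49
down t 13.4 pos [0.5634 0.3373 0.0205] w 0.0334 F [-3.4 -2.   7.6] grip 50.7
open t 13.8 pos [0.5633 0.3372 0.0187] w 0.0577 F [ 0.2 -0.1 -0.2] grip 0.0
[(array([0.563, 0.335, 0.021]), 0.58)]
[0.56476133 0.33664745 0.03282463] 114
```

View pics/p1.png

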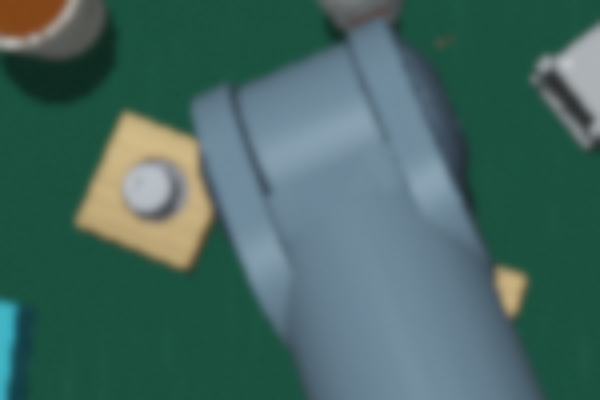

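The small weight sits flat and centred in its recess at (153,188), with its top about 33 mm up. The large weight is next.

```bash
python3 - <<'E'
from h import *
s=snapshot("top");P=cloud(s)
m=(np.hypot(P[...,0]-.57,P[...,1]+.32)<.045)&(P[...,2]>.068);c=P[m].mean(0);print("large",c,m.sum())
m=landmark_of("top","weight_large_center"); print([(w(s,d["location"]).round(3),d["confidence"]) for d in m])
assert np.hypot(c[0]-.569,c[1]+.318)<.008 and abs(c[2]-.078)<.006
xy=c[:2]-[0,0.0]; a=np.radians(-1.7)
move_gripper(.08)
go(xy,.2,a); movel([*xy,.1],.15); wait(.1); movel([*xy,.061],.06); st("at")
move_gripper(0,70); st("gripped")
movel([*xy,.2],.12); wait(.2); st("lifted")
s=snapshot("scene"); cv2.imwrite("pics/l2.png",s["color"][150:330,330:600].repeat(2,0).repeat(2,1))
E
```

```text
large [ 0.57333594 -0.31732011  0.07727037] 307
[(array([ 0.573, -0.32 ,  0.067]), 0.63)]
at t 19.6 pos [ 0.5736 -0.3173  0.061 ] w 0.08 F [-0.3 -0.3 -0.2] grip 0.0
gripped t 20.0 pos [ 0.5737 -0.3176  0.0624] w 0.053 F [-1.8  0.7  4.6] grip 72.7
lifted t 21.5 pos [ 0.5729 -0.3171  0.199 ] w 0.053 F [-1.5 -0.1 -5.1] grip 74.0
```

View pics/l2.png

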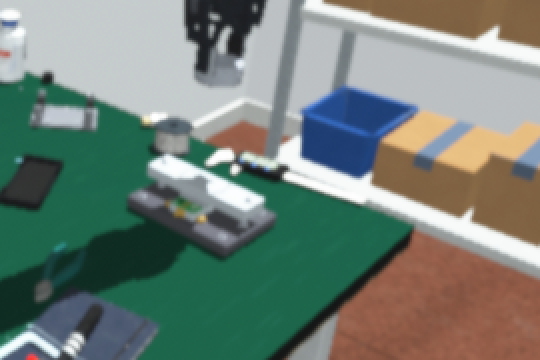

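The large weight is held at (220,70), and the bar lies bare on the jig at (205,187).

```bash
python3 - <<'E'
from h import *
t=np.array([.471,.114])
go(t,.2,np.radians(20)); wait(.3); p=read_tool_pos(); xy=t+(t-p[:2]); print(p,xy)
movel([*xy,.05],.15); movel([*xy,.025],.06)
guarded(.023,.012); st("down")
move_gripper(.08); st("open")
p=read_tool_pos(); movel([p[0],p[1],.15],.15)
go([.42,.22],.25,np.radians(-1.7)+np.pi*0)
s=snapshot("top"); np.savez("t2.npz",**s); cv2.imwrite("pics/p2.png",cv2.resize(s["color"][110:250,190:470],(800,400)))
P=cloud(s);hsv=cv2.cvtColor(s["color"],cv2.COLOR_BGR2HSV)
m=(np.hypot(P[...,0]-.471,P[...,1]-.114)<.045)&(P[...,2]>.025)&(P[...,2]<.05);print("large",P[m].mean(0),m.sum())
print([(w(s,d["location"]).round(4),round(d["confidence"],2)) for d in landmark_of("top","bar_center")])
for r in trace("top","bar_center")[:1]:
    m=r["region"]; print([np.round(x,1) for x in cv2.minAreaRect((onplane(s,pix(m),.054)*1000).astype(np.float32))],m.sum(),onplane(s,pix(m),.054).mean(0))
m=(np.hypot(P[...,0]-.57,P[...,1]+.32)<.085)&(P[...,2]>.046)&(hsv[...,2]>120)
q=onplane(s,pix(m),.054); print([np.round(x,1) for x in cv2.minAreaRect((q*1000).astype(np.float32))],m.sum(),q.mean(0),P[m].mean(0))
v=np.linalg.eigh(np.cov(q.T))[1][:,1];print("yaw y",np.degrees(np.arctan2(v[1],v[0])))
E
```

```text
[0.47140794 0.11340289 0.19997967] [0.47059206 0.11459711]
set at 0.016 dF 5.65
down t 27.4 pos [0.4704 0.1147 0.0164] w 0.0527 F [-2.2 -2.   1.1] grip 74.7
open t 27.8 pos [0.4707 0.1149 0.0163] w 0.0798 F [ 0.6 -0.1  0.6] grip 0.0
large [0.472441   0.11311281 0.03086053] 283
[(array([ 0.5706, -0.3225,  0.046 ]), 0.62), (array([0.5637, 0.337 , 0.0185]), 0.18)]
[array([ 570.6, -318.8]), array([144.5,  42.1]), np.float64(88.3)] 702 [ 0.57082048 -0.32116948]
[array([ 571.4, -318.9]), array([144.3,  41.1]), np.float64(88.3)] 702 [ 0.57140546 -0.32008178] [ 0.57144116 -0.32014346  0.05375308]
yaw y 88.20109805916375
```

View pics/p2.png

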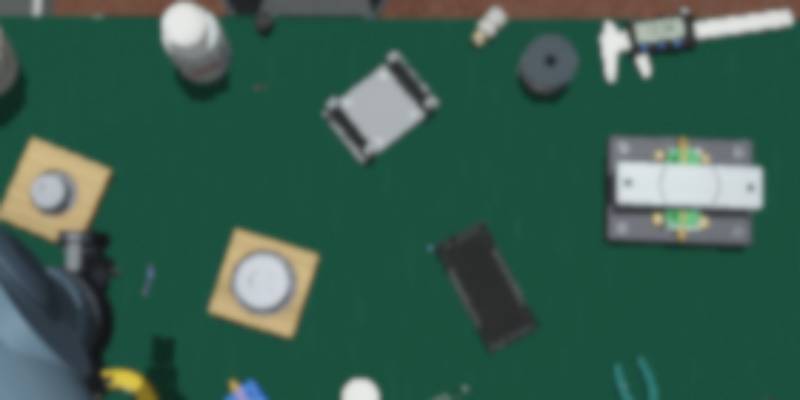

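Both weights are seated, and the bar centre is (0.571,−0.320) with yaw −1.8°. I grip gently first, check the side force on the pins, then lift.

```bash
python3 - <<'E'
from h import *
t=np.array([.571,-.3203]); a=np.radians(-1.8)
move_gripper(.06)
go(t,.2,a); wait(.3); p=read_tool_pos(); xy=t+(t-p[:2]); print(p)
movel([*xy,.08],.15); wait(.1); movel([*xy,.040],.06); wait(.2); st("at")
f0=read_wrist_force()
move_gripper(0,20); wait(.2); st("soft")
f=read_wrist_force()-f0; print("df",f)
if abs(f[0])<15:
    move_gripper(0,60); st("grip"); p=read_tool_pos()
    for z in (.043,.050,.060,.070):
        movel([xy[0],xy[1],z],.04); st("z")
        if np.abs(read_wrist_force()).max()>25: print("STUCK"); break
    else:
        movel([xy[0],xy[1],.2],.12); wait(.2); st("up")
s=snapshot("scene"); cv2.imwrite("pics/l3.png",s["color"][150:330,330:600].repeat(2,0).repeat(2,1))
E
```

```text
[ 0.57128607 -0.31960708  0.20027746]
at t 34.4 pos [ 0.5711 -0.3211  0.0406] w 0.0599 F [ 0.8 -0.1 -0.1] grip 0.0
soft t 34.9 pos [ 0.571  -0.3212  0.0405] w 0.0399 F [-0.8 -0.8  3.9] grip 21.7
df [-1.61734987 -0.65747992  3.97865299]
grip t 35.1 pos [ 0.5713 -0.3212  0.0407] w 0.0386 F [0.1 0.8 5. ] grip 61.9
z t 35.4 pos [ 0.5695 -0.3206  0.0417] w 0.0384 F [-0.8  0.1 -2.1] grip 61.1
z t 35.7 pos [ 0.5709 -0.321   0.0503] w 0.0386 F [-0.5 -0.  -3. ] grip 61.0
z t 36.1 pos [ 0.5711 -0.3211  0.0606] w 0.0383 F [-0.2 -0.1 -3.1] grip 61.0
z t 36.5 pos [ 0.5711 -0.3211  0.0706] w 0.0384 F [ 0.4 -0.6 -3.2] grip 61.0
up t 37.9 pos [ 0.5702 -0.3209  0.199 ] w 0.0381 F [ 0.1  0.3 -3. ] grip 61.0
```

View pics/l3.png

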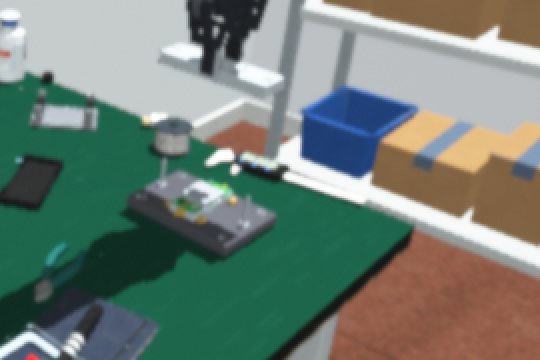

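The bar hangs level at (220,68) and the module is still in the jig at (205,195). Next I put the bar on its rest.

```bash
python3 - <<'E'
from h import *
s=snapshot("top"); m=trace("top","bar_rest_top")
if m:
    P=cloud(s);k=m[0]["region"]&(s["z_map"]>0); q=P[k]; q=q[q[:,2]<.04]; print([np.round(x,1) for x in cv2.minAreaRect((q[:,:2]*1000).astype(np.float32))], q.mean(0),np.percentile(q[:,2],[50,75,90,97]))
t=np.array([.6595,-.0075])
go(t,.2,np.radians(38)); wait(.3); p=read_tool_pos(); xy=t+(t-p[:2]); st("over")
movel([*xy,.06],.15); movel([*xy,.034],.06)
guarded(.033,.022); st("down")
s=snapshot("scene"); cv2.imwrite("pics/l4.png",cv2.resize(s["color"][160:260,290:440],(750,500)))
E
```

```text
[array([662.4,  -6.8]), array([ 80.2, 108.3]), np.float64(38.7)] [ 0.65868446 -0.00613422  0.0101676 ] [0.00645669 0.01495972 0.02496829 0.03213043]
over t 39.6 pos [ 0.6596 -0.0092  0.1999] w 0.0385 F [-0.1 -0.3 -2. ] grip 61.0
set at 0.026 dF 6.45
down t 43.5 pos [ 0.6592 -0.0058  0.0267] w 0.0385 F [-2.4 -0.6  3.3] grip 61.5
```

View pics/l4.png

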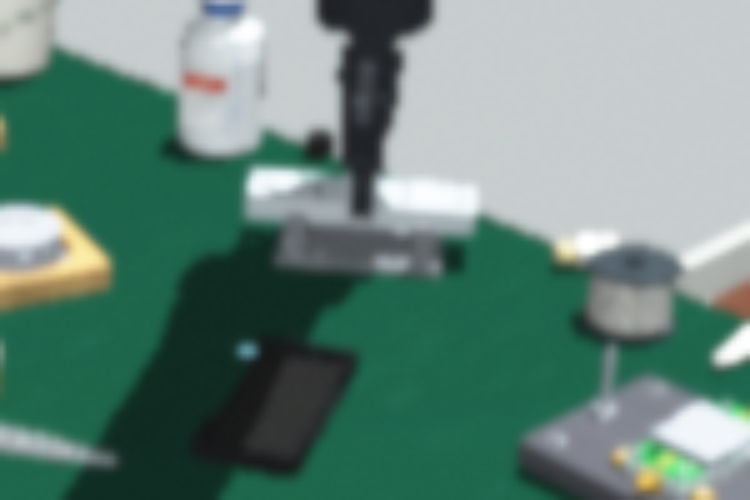

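The bar sits on both saddles, at (360,200) in the crop. I release it, back off and check its pose, then measure the module and the tray.

```bash
python3 - <<'E'
from h import *
move_gripper(.055); p=read_tool_pos(); movel([p[0],p[1],.16],.15)
go([.42,.22],.25,np.radians(88.2))
s=snapshot("top"); cv2.imwrite("pics/p4.png",cv2.resize(s["color"][110:250,270:470],(800,560)))
P=cloud(s);hsv=cv2.cvtColor(s["color"],cv2.COLOR_BGR2HSV)
def rect(m,z): q=onplane(s,pix(m),z); return [np.round(x,1) for x in cv2.minAreaRect((q*1000).astype(np.float32))],q.mean(0).round(4)
m=(np.hypot(P[...,0]-.66,P[...,1]+.007)<.09)&(P[...,2]>.034)&(P[...,2]<.05);print("bar",rect(m,.04),m.sum(),P[m][:,2].mean())
for k,z in (("bar_rest_top",.01),("module_center",.03),("tray_in",.008)):
    for r in trace("top",k): print(k,round(r["confidence"],2),rect(r["region"],z))
    print([(w(s,d["location"]).round(4),round(d["confidence"],2)) for d in landmark_of("top",k)])
m=(np.hypot(P[...,0]-.571,P[...,1]+.32)<.035)&(P[...,2]>.034)&(P[...,2]<.05)&(hsv[...,1]<60);print("lid",rect(m,.038),m.sum(),P[m][:,2].mean())
s=snapshot("scene")
for k in ("module_center","bar_center","bar_rest_top","tray_in"): print("scene",k,[(w(s,d["location"]).round(4),round(d["confidence"],2)) for d in landmark_of("scene",k)])
E
```

```text
bar ([array([658.8,  -7. ]), array([ 68.3, 144. ]), np.float64(37.0)], array([ 0.6596, -0.0062])) 661 0.03946682771502794
bar_rest_top 0.87 ([array([637.6, -10. ]), array([ 59.5, 103.5]), np.float64(2.2)], array([ 0.6389, -0.022 ]))
[(array([ 0.6596, -0.0119,  0.0209]), 0.59)]
module_center 0.91 ([array([ 568.1, -321.2]), array([38.4, 92.6]), np.float64(89.0)], array([ 0.5695, -0.3204]))
[(array([0.3281, 0.1123, 0.0047]), 0.87), (array([ 0.5718, -0.323 ,  0.0265]), 0.76)]
tray_in 0.95 ([array([ 469.3, -119.9]), array([124.1,  57.7]), np.float64(26.6)], array([ 0.4685, -0.12  ]))
[(array([ 0.4709, -0.1206, -0.0009]), 0.83)]
lid ([array([ 569.9, -320.5]), array([35.2, 45.1]), np.float64(89.0)], array([ 0.5712, -0.3207])) 188 0.0378755340574367
scene module_center [(array([ 0.5711, -0.3197,  0.0263]), 0.61), (array([0.3206, 0.1201, 0.0085]), 0.59)]
scene bar_center [(array([ 0.6599, -0.0018,  0.0278]), 0.69)]
scene bar_rest_top [(array([ 0.6537, -0.0042,  0.0237]), 0.85)]
scene tray_in [(array([ 0.4709, -0.1188,  0.0032]), 0.65)]
```

View pics/p4.png

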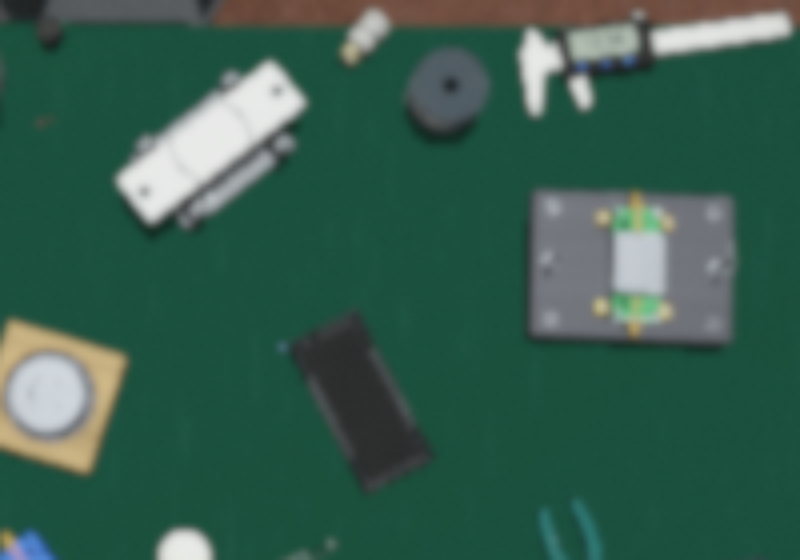

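The bar lies between all four ears, level at 40 mm and within about 2 mm of centred. The module is at (640,262) and the tray at (362,402) is clear. Next I grip the module, keeping the fingers inside the pins.

```bash
python3 - <<'E'
from h import *
t=np.array([.571,-.3205])
go(t,.2,np.radians(88.3)); wait(.3); p=read_tool_pos(); xy=t+(t-p[:2]); print(p)
movel([*xy,.09],.15); wait(.1); movel([*xy,.024],.06); wait(.1); st("at")
move_gripper(0,40); st("grip")
movel([*xy,.045],.04); st("z"); movel([*xy,.2],.15); wait(.2); st("up")
t=np.array([.4705,-.1198])
go(t,.15,np.radians(117.3)); wait(.3); p=read_tool_pos(); xy=t+(t-p[:2]); st("over")
movel([*xy,.05],.15); movel([*xy,.018],.06); wait(.2); st("low")
s=snapshot("scene"); cv2.imwrite("pics/l5.png",cv2.resize(s["color"][190:280,270:420],(750,450)))
E
```

```text
[ 0.57123842 -0.31987503  0.2002676 ]
at t 51.4 pos [ 0.5712 -0.3212  0.0246] w 0.0546 F [0.6 0.6 0.4] grip 0.0
grip t 51.7 pos [ 0.5713 -0.3209  0.0246] w 0.0349 F [-0.7 -0.1  2.9] grip 40.9
z t 52.4 pos [ 0.5706 -0.3213  0.045 ] w 0.035 F [ 0.4 -0.3 -1.1] grip 40.6
up t 53.8 pos [ 0.5702 -0.321   0.1988] w 0.0352 F [ 0.3 -0.2 -1.4] grip 40.6
over t 55.0 pos [ 0.4714 -0.1207  0.1503] w 0.0351 F [ 0.4 -0.2 -1.4] grip 40.6
low t 56.7 pos [ 0.47   -0.1189  0.0183] w 0.0351 F [-0.1  0.5 -1.6] grip 40.6
```

View pics/l5.png

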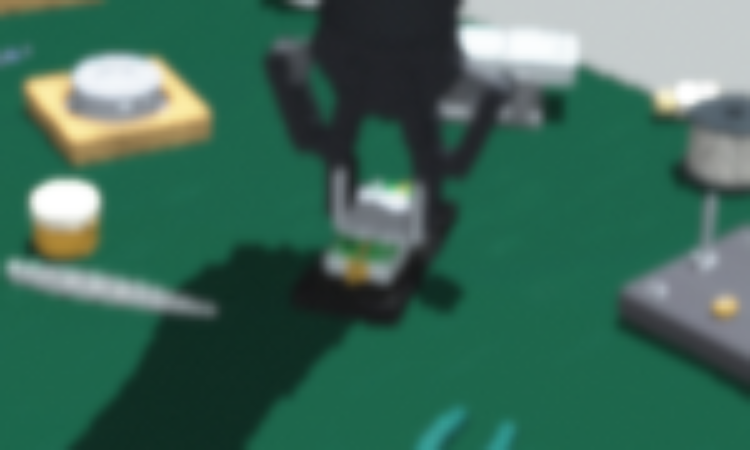

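The module hovers over the tray pocket at (370,250), aligned with it. I lower and release.

```bash
python3 - <<'E'
from h import *
guarded(.0155,.006,dF=2.5); st("down")
move_gripper(.052); st("open")
p=read_tool_pos(); movel([p[0],p[1],.15],.12)
go([.42,.22],.25,np.radians(88.2))
s=snapshot("top"); cv2.imwrite("pics/p5.png",cv2.resize(s["color"][110:250,190:470],(800,400)))
P=cloud(s)
m=(np.hypot(P[...,0]-.4705,P[...,1]+.12)<.035)&(P[...,2]>.018)
q=onplane(s,pix(m),.022);print("lid",[np.round(x,1) for x in cv2.minAreaRect((q*1000).astype(np.float32))],P[m].mean(0),m.sum())
for r in trace("top","module_center"): q=onplane(s,pix(r["region"]),.014);print([np.round(x,1) for x in cv2.minAreaRect((q*1000).astype(np.float32))],q.mean(0))
E
```

```text
set at 0.0075 dF 9.24
down t 59.2 pos [ 0.4701 -0.1189  0.0085] w 0.035 F [-3.2 -0.6  7.1] grip 41.5
open t 59.5 pos [ 0.4699 -0.119   0.0074] w 0.052 F [ 0.6 -0.2 -0.3] grip 0.0
lid [array([ 470.6, -121.2]), array([60.7, 34.6]), np.float64(26.5)] [ 0.47125143 -0.12054532  0.02191635] 185
[array([ 471.7, -121.7]), array([94.3, 40.1]), np.float64(26.5)] [ 0.47159696 -0.12158106]
[array([327.2, 109.9]), array([94.3, 39. ]), np.float64(38.4)] [0.32776717 0.11036037]
```

View pics/p5.png

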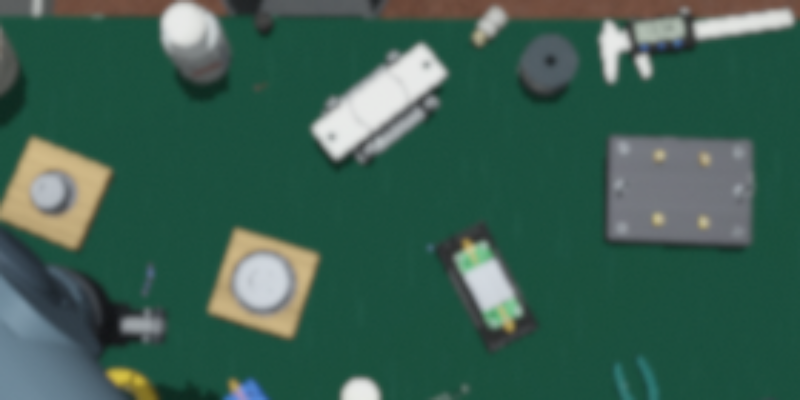

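All four parts are in place. The module lies flat in the tray at (488,285) with its lid top at 22 mm as expected, the jig is empty, and the gripper is clear.

```bash
python3 -c "
from h import *
print(finish_job())"
```

```text
the job is handed in; nothing more can be done
None
```

The jig is unloaded in the order asked: both weights are in their seats, the bar is across its rest (about 2 mm off centre), and the module is flat in its tray; the job was handed in at about 60 s on the robot's clock, and no verdict came back.

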